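Load a solder spool into its bench dispenser

TASK

Load the solder spool: with the fingertips push it from behind, slowly and steadily, up the ramp of its dispenser without letting it roll back, until it drops over the crest into its seat at the backstop, then take the hand away. Only push it: do not pinch, lift or throw it, and leave the tape roll, the screwdriver and the flux bottle where they are.

Things in the scene. Friction and masses are not known exactly. Their poses are not given: they have to be found in the camera images.
- dispenser: Grey and aluminium solder-spool dispenser fixed to the bench, base 292 x 120 x 6 mm. Origin on the bench under it; x axis points uphill, y across, z up. Along x, mm: open front lip -150 to -125, trough to -95, 8 degree ramp to +75, seat to +125, backstop. Channel 66 mm wide; 4 mm side rails stand 12 mm above trough and ramp, 17 mm above the seat floor.
- trough (a point): Middle of the flat trough floor where the spool starts, 14 mm above the bench, 110 mm downhill (-x) of the dispenser's origin. In front of it the lip slopes gently up, away from the ramp, to 17 mm high at the open end.
- ramp: The ramp plate, fixed to the dispenser. Origin on its upper surface at the foot, mid-width (x -95 mm, z 14 mm in the dispenser); its x axis runs up along the slope (172 mm to the crest), its z axis is square to the slope.
- crest (a point): Top edge of the ramp, mid-width: 75 mm along the dispenser's x, 38 mm above the bench. Beyond it the seat floor lies 5 mm lower (33 mm above the bench).
- seat (a point): Where the spool's centre lies when home: 93.5 mm along the dispenser's x, mid-width, 63 mm above the bench. The spool has about 3 mm of play along x there, between the crest edge and the backstop (a plate, front face at x +125 mm, 78 mm high, with a thin wire eyelet on top up to 102 mm).
- spool: Loose solder spool, a lying cylinder that rolls freely: two black flanges 60 mm across, 60 mm wide overall, wire wound to 56 mm diameter over the 50 mm between them; 0.3 to 0.55 kg. Origin at its centre, y axis = axle, x and z turn as it rolls. Starts in the trough, centre 44 mm high. Push it at about 0.1 m/s or less; let go on the ramp, it rolls back and can run out over the front lip.
- tape: Bystander: roll of white tape lying flat, 80 mm across, 25 mm high. Origin at the centre of its underside.
- screwdriver: Bystander: screwdriver with an orange handle, 180 mm long, lying on the bench. Origin on the bench under it, x axis along it.
- flux: Bystander: white flux bottle standing upright, 44 mm across, 100 mm high. Origin at the centre of its underside.
There are look-alikes about, which are no part of the job. There is more than one size of the spool; the job needs the smallest.

How it is judged:
On the way, in this order (a step that is already met when the one before it is completed fails the run):
1. the spool is on the slope with the fingers pushing it (x of spool in the frame of dispenser between -0.08 and 0.075 m and contact force between the fingers and spool above 0.05 N), for 0.1 s.
2. the spool is over the crest and in its seat (x of spool in the frame of dispenser above 0.087 m and z of spool in the frame of dispenser below 0.066 m), for 0.2 s.
At the end, for the whole second after the job is handed in: The spool lies at rest (slower than 20 mm/s) on the seat floor between crest and backstop, within about 7 mm of the seat point along the ramp, 8 mm across and 4 mm in height, its axle across the channel to 0.15 rad; tape, screwdriver and bottle are within 20 mm of where they were (x of spool in the frame of dispenser between 0.087 and 0.1 m and y of spool in the frame of dispenser between -0.008 and 0.008 m and z of spool in the frame of dispenser between 0.059 and 0.067 m and angle between the y axis of spool and the y axis of dispenser, either way round below 0.15 rad and linear speed of spool below 0.02 m/s and distance of each of tape, screwdriver, flux from where it was at the start of the episode below 0.02 m); the robot touches nothing.
It fails at once if the spool is lifted more than 12 mm off the ramp or taken between the fingers (z of spool in the frame of ramp above 0.042 m or distance between the grasp point and spool below 0.024 m).
It fails at once if on the slope the spool is thrown or shoved faster than 0.3 m/s (linear speed of spool above 0.3 m/s and x of spool in the frame of dispenser below 0.07 m).
It fails at once if the spool runs or rolls back on the slope with no finger on it (faster than 0.2 m/s) (contact force between the fingers and spool below 0.01 N and linear speed of spool above 0.2 m/s and x of spool in the frame of dispenser between -0.095 and 0.07 m).
It fails at once if the spool rolls out over the front lip (x of spool in the frame of dispenser below -0.15 m).
It fails at once if the tape, screwdriver or bottle is pushed aside more than 20 mm (distance of any of tape, screwdriver, flux from where it was at the start of the episode above 0.02 m).
It also fails if it takes over 38 s, if anything falls off the work surface, if the arm or the gripper's body presses on something with over 40 N, if the wrist force passes 120 N, or if a joint passes its speed limit or range.

ROBOT

A 6-joint arm with a two-finger parallel gripper is mounted at the origin on the work surface. World frame = base frame: x ahead of the robot, y to its left, z up, the work surface at z = 0. Lengths are in m, angles in rad, forces in N, time in s.
With the tool pointing down it reaches from about 0.3 to 0.775 m from the base axis. Payload 14.6 kg.
Tool frame: the origin (TCP) lies midway between the tips of the shut fingers; the grasp point (between the pads) lies 19 mm behind it; z points along the fingers, y is the line along which they close (so a half turn about z gives the same grasp; the last joint's range is limited). The gripper opens to 85 mm and grips with 20 to 120 N. Pads are 22 mm wide; open, the fingers measure 114 mm over their backs; the gripper's body (76 mm by 85 mm) begins 54 mm behind the grasp point. The pads swing forward as they close: fully open they stand 13 mm farther back than shut.
Start: joints at [1.197, 0.3, 1.521, -0, 1.321, -0.067], TCP at [0.166, 0.524, 0.231] pointing down, gripper open.
Joint ranges: [-3.03, 3.03], [-0.79, 2.21], [0.23, 2.52], [-1.04, 4.18], [0, 3.07], [-2.55, 2.55]. Speed limits (rad/s): [2.22, 2.22, 2.57, 3.14, 3.14, 3.14].

INTERFACE

Orientations are given as a unit quaternion [w, x, y, z].
In Python, from workcell import manip gives the robot as it stands.
- The arm moves only by the shell command python3 -m creep 'ROWS' [FORCE]. ROWS is JSON, a list of rows, each a list of 7 numbers: the shift along the tool's x, y, z scaled (see below), then the turn, a rotation vector about the tool's x, y, z scaled (see below), then the gripper command: -1 is shut, 1 is fully open, values between are in proportion. In form: [[dx, dy, dz, wx, wy, wz, jaw], ...]. A call has 1 to 12 rows; each row is the pose to reach, as a shift and turn from the pose commanded when the call began, along the tool's axes at that moment; what a row does not reach only later rows make up. The controller multiplies each number of a shift by 400 mm and each number of a turn by 2 rad. A row lasts 1/10 s, in which the tool goes at most 50 mm and 8.59 degrees, less where a joint would pass 70% of its speed; a pose out of reach is approached as far as the arm can. A call with a number of a shift or a turn outside -1 to 1 is refused whole. A call with a gripper value outside its range is refused whole. The fingers move at their own pace and stop on an object; FORCE is the grip in N (left out, the last holds). Time passes only in rows, so rows that repeat a pose let the fingers close. It gives the time, the measured TCP pose, the force, the opening and the grip force at its end, in the units of the state.
- manip.read_state(): the state, without advancing time (a new reading comes with each control period).
- manip.get_image(name): name is "side" or "top"; returns the picture (384x512x3 uint8, red, green, blue); there is no depth.
- manip.camera_params(name): a dict with "mtx" (3x3 intrinsics, pixels), "camera_from_world" (4x4, takes a point from world to camera coordinates). Camera axes: x right, y down, z forward; pixel columns grow to the right and rows downward; lengths in m; the calibration is good to about 2 mm. A picture is of the moment at which its call begins. camera_params takes no time and is no camera call.
- manip.finish_job(): hands the job in; it is judged then, once.
The state is a dict: "clock": time; "joints": joint angles; "qvel": joint speeds; "effort": joint torques, N m; "eef_pos": TCP position; "orientation": TCP orientation; "ft_force": force on the tool from outside, world axes, zero at the start; "moment": the same for the moment, N m; "width": opening from 0.0 (shut) to 1.0 (fully open); "finger_force": force on a finger pad.
Only numpy, scipy, OpenCV 4.12 (cv2) and the standard library are available. Lean on these libraries where they do the work, as an engineer would, in place of code of your own. Each camera call takes 0.05 s, during which the arm holds its last target. There are 200 camera calls.

## Working session

There is one attempt and no reset: what is moved stays moved. The work goes in short steps, Python scripts to look and compute and a shell command to move; the robot and the scene stay as the last step left them, time stands still between calls to the robot, and variables do not carry over. Pictures are saved under pics/ and viewed, at most 10 in all, crops included, and the job is handed in when it is done.

```bash
mkdir -p pics
python3 - <<'E'
from workcell import manip
import cv2,numpy as np
for n in("top","side"):
    cv2.imwrite(f"pics/{n}0.png",manip.get_image(n)[:,:,::-1]); p=manip.camera_params(n); print(n,np.round(p["mtx"],1).tolist(),np.round(p["camera_from_world"],3).tolist())
s=manip.read_state();print(s["clock"],s["eef_pos"],s["orientation"],s["width"])
E
```

```text
top [[402.4, 0.0, 256.3], [0.0, 402.4, 190.3], [0.0, 0.0, 1.0]] [[0.03, -1.0, 0.008, 0.018], [-0.983, -0.031, -0.18, 0.548], [0.18, -0.002, -0.984, 0.877], [0.0, 0.0, 0.0, 1.0]]
side [[484.1, 0.0, 253.7], [0.0, 484.1, 196.7], [0.0, 0.0, 1.0]] [[0.947, -0.32, -0.004, -0.48], [-0.174, -0.505, -0.845, 0.154], [0.269, 0.801, -0.535, 0.7], [0.0, 0.0, 0.0, 1.0]]
0.1 [0.16603239 0.52411787 0.23077378] [-8.67806949e-05  1.52770976e-01  9.88261486e-01 -5.05903991e-04] 0.9996922293569238
```

View pics/top0.png

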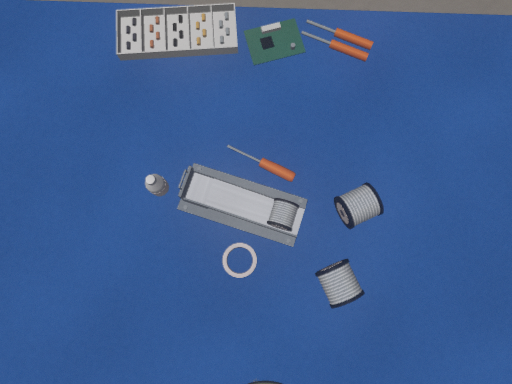

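View pics/side0.png

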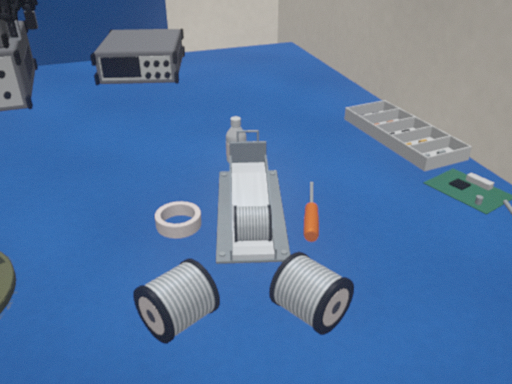

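Three spools are visible in the top view: (283,213) in the dispenser trough, and (358,205) and (340,283) on the bench, which are larger. The one in the trough is the smallest and fits the description. I'll confirm it with a crop and measure the dispenser.

```bash
cat > h.py <<'E'
from workcell import manip
import cv2,numpy as np
def ray(n,uv,z):
    p=manip.camera_params(n);T=np.array(p["camera_from_world"]);R=T[:3,:3];c=-R.T@T[:3,3]
    d=R.T@np.linalg.inv(p["mtx"])@np.array([uv[0],uv[1],1.]);return c+d*(z-c[2])/d[2]
def proj(n,P):
    p=manip.camera_params(n);T=np.array(p["camera_from_world"]);q=p["mtx"]@(T[:3,:3]@P+T[:3,3]);return q[:2]/q[2]
E
python3 - <<'E'
from h import *
im=cv2.imread("pics/top0.png")
hsv=cv2.cvtColor(im,cv2.COLOR_BGR2HSV)
m=((hsv[...,1]<120)).astype(np.uint8)
n,l,st,ce=cv2.connectedComponentsWithStats(m)
k=l[225,290]; k=k if k else l[200,240]
print(st[k])
c=max(cv2.findContours((l==k).astype(np.uint8),0,1)[0],key=cv2.contourArea)
P=np.array([ray("top",p[0],.006)[:2] for p in c],np.float32)
r=cv2.minAreaRect(P);print(r); print(cv2.boxPoints(r))
px=cv2.boxPoints(cv2.minAreaRect(c));print(px)
for uv in [(195,166),(306,203),(297,243),(179,207)]: print(uv,ray("top",uv,.006).round(4))
for uv in [(358,205),(340,283),(283,213)]: print(uv,ray("top",uv,.044).round(4))
a=cv2.resize(im[150:260,150:320],None,fx=4,fy=4,interpolation=2)
s=cv2.imread("pics/side0.png")[110:270,190:350]; s=cv2.resize(s,None,fx=2.7,fy=2.7)
cv2.imwrite("pics/crop.png",a);
E
```

```text
[ 177  163  131   84 6316]
((0.5242431163787842, 0.0749443843960762), (0.3092712461948395, 0.12201575934886932), 73.7933120727539)
[[ 0.4225003  -0.0565187 ]
 [ 0.5396673  -0.09057368]
 [ 0.6259859   0.20640747]
 [ 0.5088189   0.24046245]]
[[170.77795 207.56892]
 [186.18579 159.41945]
 [308.46445 198.54863]
 [293.0566  246.6981 ]]
(195, 166) [0.611  0.1858 0.006 ]
(306, 203) [ 0.5282 -0.0855  0.006 ]
(297, 243) [ 0.4322 -0.065   0.006 ]
(179, 207) [0.5092 0.2183 0.006 ]
(358, 205) [ 0.5214 -0.2007  0.044 ]
(340, 283) [ 0.3446 -0.1577  0.044 ]
(283, 213) [ 0.4975 -0.028   0.044 ]
```

View pics/crop.png

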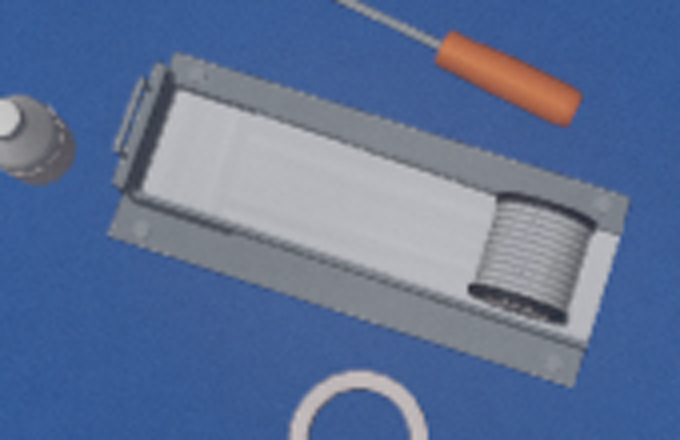

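The crop confirms it: the small spool sits in the trough at the low end (crop (535,258)), and the backstop and eyelet are at the left end, so uphill points left. The base corners are at crop (175,52), (630,197), (573,387) and (107,236).

Run:
```python
from h import *
f=lambda a,b:(150+a/4-.4,150+b/4-.4)
C=[ray("top",f(*p),.006)[:2] for p in [(175,52),(630,197),(573,387),(107,236)]]
print(np.round(C,4)); u=(C[0]+C[3]-C[1]-C[2]);u/=np.linalg.norm(u);print("u",u,np.degrees(np.arctan2(u[1],u[0])),[np.linalg.norm(C[i]-C[(i+1)%4]) for i in range(4)])
th=np.radians(73.6);u=np.array([np.cos(th),np.sin(th)]);v=np.array([-u[1],u[0]])
o=np.mean(C,0);print("base centre",o)
D=lambda P:(np.array([(P[:2]-o)@u,(P[:2]-o)@v])*1e3).round(1)
print("spool flange tops",D(ray("top",f(552,203),.074)),D(ray("top",f(515,302),.074)),"crest",D(ray("top",f(228,160),.038)))
print("spool silhouette c",D(ray("top",f(535,258),.044)))
print("backstop top front",D(ray("top",f(168,72),.078)),D(ray("top",f(125,190),.078)))
# big spool extents
for uv in [(335,205),(348,227),(358,205)]: print(uv,[D(ray("top",uv,z)) for z in(.0,.05)])
# side-view: trough front edge corners, base
for uv in [(217,259),(288,257),(222,171),(281,171)]: print("side",uv,D(ray("side",uv,.006)))
for x,z,y in [(-150,17,0),(75,38,0),(-110,44,0),(93.5,63,0)]:
    P=np.append(o+u*x/1e3+v*y/1e3,z/1e3); print(x,P.round(4),proj("side",P).round(0),proj("top",P).round(0))
```

```text
[[ 0.6194  0.1903]
 [ 0.5384 -0.0881]
 [ 0.4241 -0.0553]
 [ 0.5051  0.2243]]
u [0.2789539  0.96030449] 73.80221979968788 [np.float64(0.2899635682235151), np.float64(0.11894656190126346), np.float64(0.29114512717729396), np.float64(0.11925275656896195)]
base centre [0.52175871 0.06782796]
spool flange tops [-99.1 -29.8] [-96.1  29.3] crest [86.8 -1.5]
spool silhouette c [-100.3   -1.6]
backstop top front [128.8 -32.9] [128.6  37.9]
(335, 205) [array([-213.8,  -67.8]), array([-206.3,  -57.7])]
(348, 227) [array([-258.1,  -26.4]), array([-248.3,  -18.4])]
(358, 205) [array([-266.7,  -85.1]), array([-256.4,  -74.1])]
side (217, 259) [-139.7   56.9]
side (288, 257) [-139.7  -56.6]
side (222, 171) [146.8  53.3]
side (281, 171) [141.1 -70. ]
-150 [ 0.4794 -0.0761  0.017 ] [253. 257.] [302. 223.]
75 [0.5429 0.1398 0.038 ] [248. 174.] [211. 192.]
-110 [ 0.4907 -0.0377  0.044 ] [252. 228.] [287. 216.]
93.5 [0.5482 0.1575 0.063 ] [248. 158.] [202. 187.]
```

```bash
python3 -m creep '[[-0.05,-0.05,0,0,0,0.06,-0.7],[-0.1,-0.1,0,0,0,0.13,-0.7],[-0.15,-0.16,0,0,0,0.2,-0.7],[-0.21,-0.22,0,0,0,0.27,-0.7],[-0.27,-0.28,0,0,0,0.34,-0.7],[-0.33,-0.34,0,0,0,0.41,-0.7],[-0.39,-0.4,0,0,0,0.48,-0.7],[-0.45,-0.46,0,0,0,0.55,-0.7],[-0.5,-0.52,0,0,0,0.62,-0.7],[-0.55,-0.57,0,0,0,0.69,-0.7],[-0.59,-0.61,0,0,0,0.75,-0.7],[-0.6,-0.62,0,0,0,0.773,-0.7]]'
cat >> h.py <<'E'
from scipy.spatial.transform import Rotation as Ro
th=np.radians(73.7);u=np.array([np.cos(th),np.sin(th)]);v=np.array([-u[1],u[0]]);o=np.array([.5218,.0678])
def st():
    s=manip.read_state();R=Ro.from_quat(s["orientation"],scalar_first=True).as_matrix();P=np.array(s["eef_pos"])
    print("t",s["clock"],"P",P.round(4),"D",((P[:2]-o)@u*1e3).round(1),((P[:2]-o)@v*1e3).round(1),"y ang",np.degrees(np.arctan2(R[1,1],R[0,1])).round(2),"zax",R[:,2].round(3),"F",np.round(s["ft_force"],2),"w",round(s["width"],3))
    return P,R
def to(d,y,z):
    P,R=st();T=np.append(o+u*d+v*y,z);print("tool shift scaled",(R.T@(T-P)/.4).round(4))
E
python3 -c "from h import *;to(-.175,0,.15)"
```

```text
clock: 1.3
eef_pos: [0.3206, 0.2138, 0.2312]
orientation: [0.0, 0.801, 0.598, -0.0]
ft_force: [-0.3, 0.1, -0.1]
width: 0.147
finger_force: 0.0
t 1.3 P [0.3206 0.2138 0.2312] D 83.7 234.1 y ang -16.53 zax [-0. -0. -1.] F [-0.32  0.11 -0.06] w 0.147
tool shift scaled [-0.6443  0.5879  0.2032]
```

```bash
python3 -m creep '[[-0.06,0.055,0,0,0,0,-0.7],[-0.13,0.12,0,0,0,0,-0.7],[-0.2,0.18,0,0,0,0,-0.7],[-0.27,0.245,0,0,0,0,-0.7],[-0.34,0.31,0,0,0,0,-0.7],[-0.41,0.375,0,0,0,0,-0.7],[-0.48,0.44,0,0,0,0,-0.7],[-0.55,0.5,0.05,0,0,0,-0.7],[-0.6,0.55,0.1,0,0,0,-0.7],[-0.635,0.58,0.15,0,0,0,-0.7],[-0.644,0.588,0.2,0,0,0,-0.7],[-0.644,0.588,0.2,0,0,0,-0.7]]'
python3 - <<'E'
from h import *
to(-.175,0,.034)
t=manip.get_image("top")[:,:,::-1];s=manip.get_image("side")[:,:,::-1]
a=cv2.resize(t[140:300,170:390],(400,291));b=cv2.resize(s[120:320,150:350],(400,400))
c=np.zeros((400,800,3),np.uint8);c[:291,:400]=a;c[:,400:]=b;cv2.imwrite("pics/near.png",c)
E
```

```text
clock: 2.5
eef_pos: [0.4731, -0.0978, 0.1488]
orientation: [-0.002, 0.8, 0.6, -0.002]
ft_force: [0.2, -0.3, 0.3]
width: 0.15
finger_force: 0.0
t 2.5 P [ 0.4731 -0.0978  0.1488] D -172.6 0.3 y ang -16.22 zax [-0.005  0.001 -1.   ] F [ 0.17 -0.28  0.35] w 0.15
tool shift scaled [-0.006   0.0022  0.2869]
```

View pics/near.png

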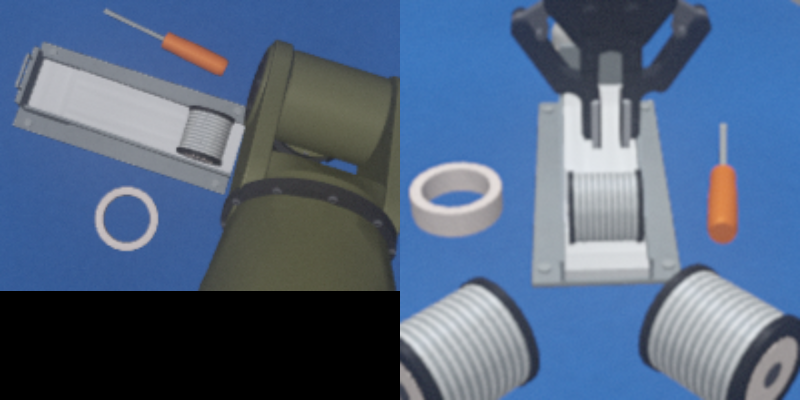

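The view from close by shows the fingertips at right-panel (612,145), centred over the channel and behind the spool at (605,207). The path down is clear.

```bash
python3 -m creep '[[-0.006,0.002,0.05,0,0,0,-0.7],[-0.006,0.002,0.11,0,0,0,-0.7],[-0.006,0.002,0.17,0,0,0,-0.7],[-0.006,0.002,0.22,0,0,0,-0.7],[-0.006,0.002,0.26,0,0,0,-0.7],[-0.006,0.002,0.28,0,0,0,-0.7],[-0.006,0.002,0.287,0,0,0,-0.7],[-0.006,0.002,0.287,0,0,0,-0.7]]'
python3 - <<'E'
from h import *
to(-.145,0,.034)
s=manip.get_image("side")[:,:,::-1]
cv2.imwrite("pics/down.png",cv2.resize(s[150:300,170:330],(640,600)))
E
```

```text
clock: 3.4
eef_pos: [0.4747, -0.0999, 0.0372]
orientation: [0.0, 0.799, 0.601, 0.0]
ft_force: [-0.8, -0.5, 1.0]
width: 0.15
finger_force: 0.0
t 3.4 P [ 0.4747 -0.0999  0.0372] D -174.2 -1.9 y ang -16.14 zax [ 0.001 -0.    -1.   ] F [-0.82 -0.52  1.02] w 0.15
tool shift scaled [ 0.073  -0.0045  0.008 ]
```

View pics/down.png

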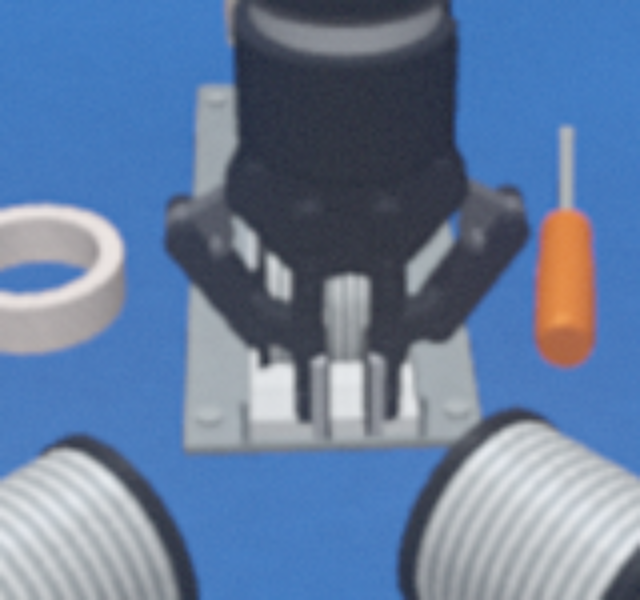

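The picture shows the fingertips at (347,400) behind the spool over the lip, about 3 mm right of the channel centre (334). I'll correct that while moving in slowly.

```bash
python3 -m creep '[[0.0075,-0.004,0,0,0,0,-0.7],[0.015,-0.007,0,0,0,0,-0.7],[0.0225,-0.007,0,0,0,0,-0.7],[0.03,-0.007,0,0,0,0,-0.7],[0.0375,-0.007,0,0,0,0,-0.7],[0.045,-0.007,0,0,0,0,-0.7],[0.0525,-0.007,0,0,0,0,-0.7],[0.06,-0.007,0,0,0,0,-0.7],[0.0675,-0.007,0,0,0,0,-0.7],[0.075,-0.007,0,0,0,0,-0.7]]'
python3 - <<'E'
from h import *
st()
t=manip.get_image("top")[:,:,::-1]
cv2.imwrite("pics/contact.png",cv2.resize(t[150:260,170:330],(640,440)))
E
```

```text
clock: 4.45
eef_pos: [0.48, -0.0702, 0.0365]
orientation: [-0.0, 0.799, 0.601, -0.0]
ft_force: [-0.2, 0.5, -0.5]
width: 0.15
finger_force: 0.0
t 4.45 P [ 0.48   -0.0702  0.0365] D -144.1 1.4 y ang -16.16 zax [-0.  0. -1.] F [-0.19  0.47 -0.46] w 0.15
```

View pics/contact.png

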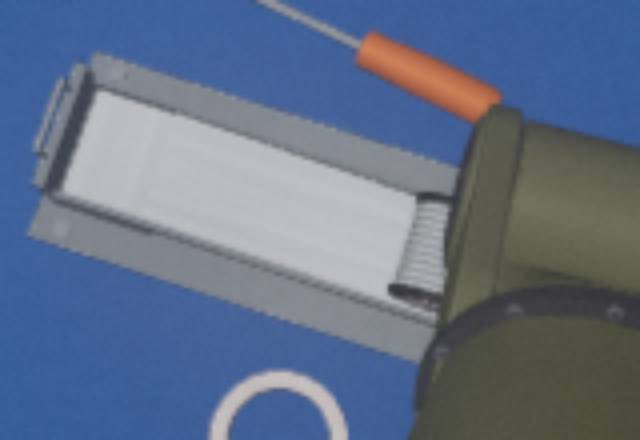

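The spool still lies in the trough (crop (425,250)), with the arm covering the view behind it. I'll now push slowly up the slope.

```bash
python3 -m creep '[[0.0075,0,0,0,0,0,-0.7],[0.0175,0,0,0,0,0,-0.7],[0.03,0,0,0,0,0,-0.7],[0.0425,0,-0.001,0,0,0,-0.7],[0.055,0,-0.003,0,0,0,-0.7],[0.0675,0,-0.005,0,0,0,-0.7],[0.08,0,-0.0065,0,0,0,-0.7],[0.0925,0,-0.008,0,0,0,-0.7],[0.105,0,-0.01,0,0,0,-0.7],[0.115,0,-0.0115,0,0,0,-0.7],[0.1225,0,-0.0125,0,0,0,-0.7],[0.1275,0,-0.0135,0,0,0,-0.7]]'
python3 - <<'E'
from h import *
st()
t=manip.get_image("top")[:,:,::-1]
cv2.imwrite("pics/push1.png",cv2.resize(t[150:260,170:330],(640,440)))
E
```

```text
clock: 5.7
eef_pos: [0.4944, -0.0213, 0.0421]
orientation: [0.0, 0.799, 0.601, 0.0]
ft_force: [-0.5, -4.9, 3.5]
width: 0.15
finger_force: 2.6
t 5.7 P [ 0.4944 -0.0213  0.0421] D -93.2 1.3 y ang -16.14 zax [ 0. -0. -1.] F [-0.53 -4.94  3.47] w 0.15
```

View pics/push1.png

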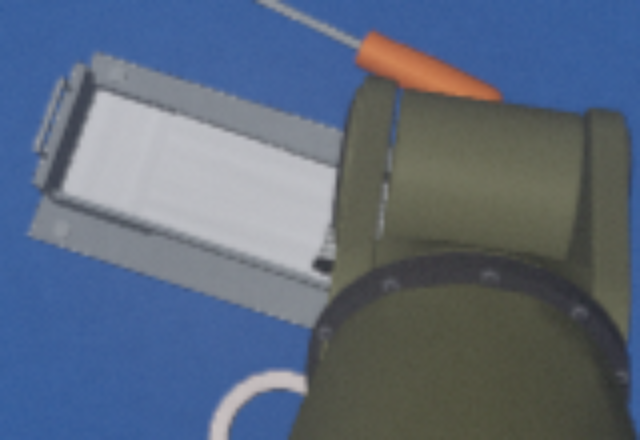

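The spool moves ahead of the fingers (crop (325,260)) and contact is held at about 5 N. I'll keep pushing.

```bash
python3 -m creep '[[0.0075,0,-0.001,0,0,0,-0.7],[0.0175,0,-0.0025,0,0,0,-0.7],[0.03,0,-0.004,0,0,0,-0.7],[0.0425,0,-0.006,0,0,0,-0.7],[0.055,0,-0.0075,0,0,0,-0.7],[0.0675,0,-0.0095,0,0,0,-0.7],[0.08,0,-0.011,0,0,0,-0.7],[0.0925,0,-0.013,0,0,0,-0.7],[0.105,0,-0.015,0,0,0,-0.7],[0.115,0,-0.016,0,0,0,-0.7],[0.1225,0,-0.017,0,0,0,-0.7],[0.1275,0,-0.018,0,0,0,-0.7]]'
python3 -c "from h import *;st()"
```

```text
clock: 6.95
eef_pos: [0.5084, 0.0277, 0.0491]
orientation: [0.0, 0.799, 0.601, -0.0]
ft_force: [-1.4, -5.5, 3.1]
width: 0.15
finger_force: 2.6
t 6.95 P [0.5084 0.0277 0.0491] D -42.3 1.6 y ang -16.15 zax [-0. -0. -1.] F [-1.44 -5.53  3.09] w 0.15
```

```bash
python3 -m creep '[[0.0075,0,-0.001,0,0,0,-0.7],[0.0175,0,-0.0025,0,0,0,-0.7],[0.03,0,-0.004,0,0,0,-0.7],[0.0425,0,-0.006,0,0,0,-0.7],[0.055,0,-0.0075,0,0,0,-0.7],[0.0675,0,-0.0095,0,0,0,-0.7],[0.08,0,-0.011,0,0,0,-0.7],[0.0925,0,-0.013,0,0,0,-0.7],[0.105,0,-0.015,0,0,0,-0.7],[0.115,0,-0.016,0,0,0,-0.7],[0.1225,0,-0.017,0,0,0,-0.7],[0.1275,0,-0.018,0,0,0,-0.7]]'
python3 - <<'E'
from h import *
st()
t=manip.get_image("top")[:,:,::-1];s=manip.get_image("side")[:,:,::-1]
a=cv2.resize(t[150:260,160:320],(400,275));b=cv2.resize(s[120:270,180:330],(400,400))
c=np.zeros((400,800,3),np.uint8);c[:275,:400]=a;c[:,400:]=b;cv2.imwrite("pics/push2.png",c)
E
```

```text
clock: 8.15
eef_pos: [0.5225, 0.0766, 0.0563]
orientation: [-0.0, 0.799, 0.601, -0.0]
ft_force: [-1.2, -5.4, 4.0]
width: 0.15
finger_force: 2.6
t 8.15 P [0.5225 0.0766 0.0563] D 8.7 1.8 y ang -16.16 zax [-0. -0. -1.] F [-1.17 -5.44  3.99] w 0.15
```

View pics/push2.png

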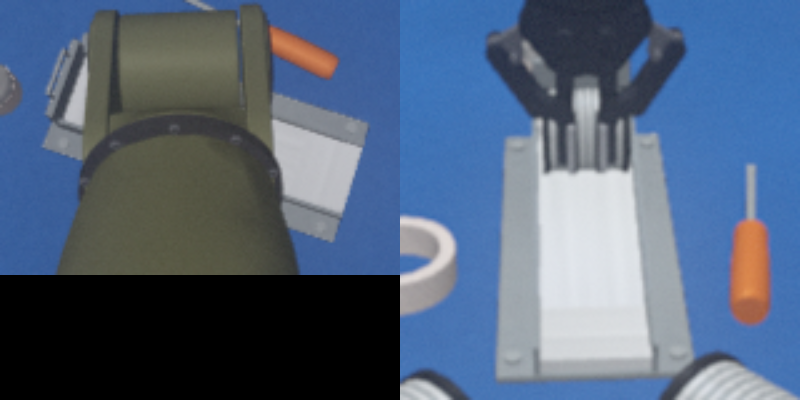

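The spool (right panel (588,150)) is centred, held by the fingers and near the crest. I'll take the last part slower.

```bash
python3 -m creep '[[0.005,0,-0.001,0,0,0,-0.7],[0.0125,0,-0.002,0,0,0,-0.7],[0.02,0,-0.003,0,0,0,-0.7],[0.0275,0,-0.004,0,0,0,-0.7],[0.035,0,-0.005,0,0,0,-0.7],[0.0425,0,-0.006,0,0,0,-0.7],[0.05,0,-0.007,0,0,0,-0.7],[0.0575,0,-0.008,0,0,0,-0.7],[0.065,0,-0.009,0,0,0,-0.7],[0.0725,0,-0.01,0,0,0,-0.7],[0.0775,0,-0.011,0,0,0,-0.7],[0.08,0,-0.011,0,0,0,-0.7]]'
python3 -c "from h import *;st()"
```

```text
clock: 9.45
eef_pos: [0.5313, 0.1077, 0.0605]
orientation: [-0.0, 0.799, 0.601, -0.0]
ft_force: [-0.1, 0.6, -0.6]
width: 0.152
finger_force: 0.0
t 9.45 P [0.5313 0.1077 0.0605] D 40.9 2.1 y ang -16.15 zax [-0.  0. -1.] F [-0.12  0.6  -0.57] w 0.152
```

```bash
python3 -m creep '[[0,0,0,0,0,0,-0.7],[-0.005,0,0,0,0,0,-0.7],[-0.01,0,0,0,0,0,-0.7],[-0.015,0,0,0,0,0,-0.7]]'
python3 - <<'E'
from h import *
st()
s=manip.get_image("side")[:,:,::-1]
cv2.imwrite("pics/over.png",cv2.resize(s[110:230,190:310],(600,600),interpolation=2))
E
```

```text
clock: 9.85
eef_pos: [0.5297, 0.1013, 0.0607]
orientation: [-0.0, 0.799, 0.601, -0.0]
ft_force: [0.2, -0.1, -0.6]
width: 0.157
finger_force: 0.0
t 9.85 P [0.5297 0.1013 0.0607] D 34.4 1.8 y ang -16.16 zax [-0.  0. -1.] F [ 0.16 -0.08 -0.6 ] w 0.157
```

View pics/over.png

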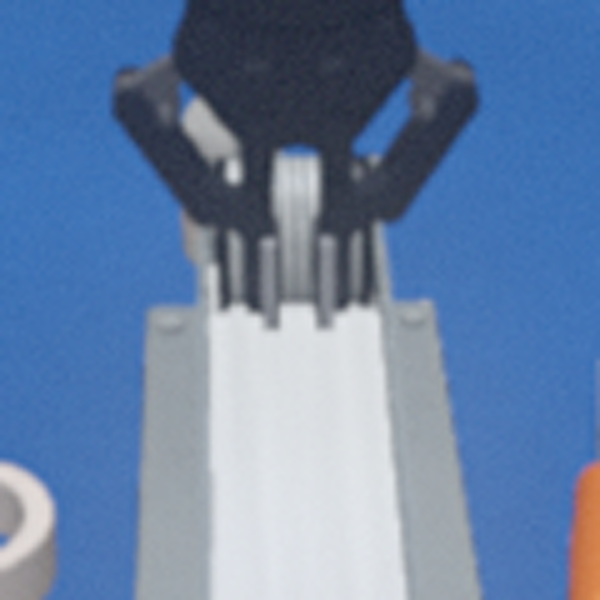

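The spool bottom at (300,300) is cut off by the crest, and the fingers at (297,320) are clear of it, so it's in the seat. I'll take the hand back and then up.

```bash
python3 -m creep '[[-0.02,0,0,0,0,0,-0.7],[-0.05,0,0,0,0,0,-0.7],[-0.1,0,-0.01,0,0,0,-0.7],[-0.16,0,-0.03,0,0,0,-0.7],[-0.22,0,-0.08,0,0,0,-0.7],[-0.28,0,-0.15,0,0,0,-0.7],[-0.34,0,-0.22,0,0,0,-0.7],[-0.4,0,-0.29,0,0,0,-0.7],[-0.45,0,-0.34,0,0,0,-0.7],[-0.48,0,-0.36,0,0,0,-0.7],[-0.48,0,-0.36,0,0,0,-0.7]]'
python3 - <<'E'
from h import *
st()
t=manip.get_image("top")[:,:,::-1];s=manip.get_image("side")[:,:,::-1]
a=cv2.resize(t[140:250,140:300],(400,275));b=cv2.resize(s[110:270,180:340],(400,400))
c=np.zeros((400,800,3),np.uint8);c[:275,:400]=a;c[:,400:]=b;cv2.imwrite("pics/end.png",c)
E
```

```text
clock: 11.0
eef_pos: [0.4761, -0.0842, 0.2052]
orientation: [0.001, 0.8, 0.6, 0.0]
ft_force: [-0.1, -0.3, -0.7]
width: 0.148
finger_force: 0.0
t 11.0 P [ 0.4761 -0.0842  0.2052] D -158.7 1.2 y ang -16.27 zax [ 0.001 -0.    -1.   ] F [-0.1  -0.3  -0.71] w 0.148
```

View pics/end.png

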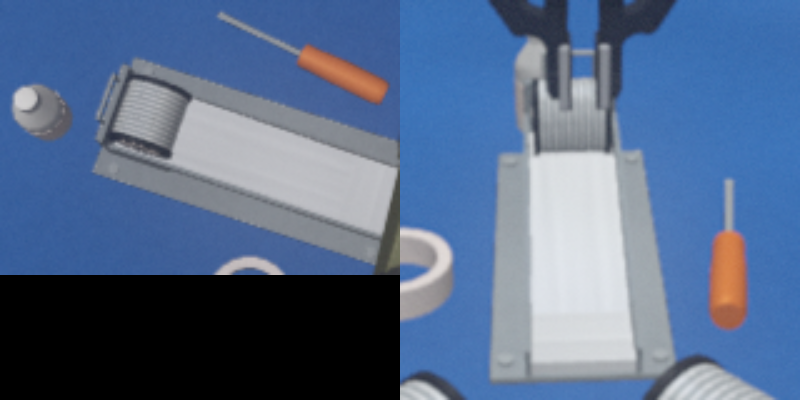

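The spool sits square in its seat against the backstop (left panel (150,115)), the hand is clear, and the tape, screwdriver and bottle haven't moved.

```bash
python3 -c "from workcell import manip;print(manip.finish_job())"
```

```text
the job is handed in; nothing more can be done
None
```

The solder spool was pushed up the ramp into its seat at the backstop and the hand withdrawn; the final pictures show the tape, screwdriver and flux bottle in place, and the job was handed in at about 11 s, with no verdict returned.

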